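# Change the cast on the tilted cast stand

### The arm

A 6-joint arm with a two-finger parallel gripper is mounted at the origin on the work surface. World frame = base frame: x ahead of the robot, y to its left, z up, the work surface at z = 0. Lengths are in m, angles in rad, forces in N, time in s.
With the tool pointing down it reaches from about 0.35 to 0.85 m from the base axis. Payload 8.1 kg.
Tool frame: the origin (TCP) lies on the centre line of the jaws, within the pads' length; the fingertips stand robot.tips_ahead ahead of it and the grasp point (between the pads) lies 6 mm ahead of it (robot.tips_ahead is the distance from the TCP to the fingertips, in m); z points along the fingers, y is the line along which they close (so a half turn about z gives the same grasp; the last joint's range is limited). The gripper opens to 93 mm and grips with 3 to 60 N. Pads are 15 mm wide; open, the fingers measure 128 mm over their backs; the gripper's body (75 mm by 188 mm) begins 65 mm behind the grasp point.
Start: joints at [1.085, 0.13, 1.488, -0, 1.523, -0.085], TCP at [0.234, 0.552, 0.244] pointing down, gripper open.
Joint ranges: [-2.96, 2.96], [-0.89, 2.26], [0.02, 2.5], [-1.34, 4.48], [0, 2.73], [-2.66, 2.66]. Speed limits (rad/s): [2.39, 2.39, 2.79, 3.14, 3.14, 3.14].

### API

Orientations are given as a rotation vector (axis times angle).
In Python, from plant import robot gives the robot as it stands.
- The arm moves only by the tool apply_moves, never from a script. Its arguments are lists of equal length, an entry for each row: "delta_pos": the shift along the tool's x, y, z in cm, a list of three; "twist": the turn about the tool's z in rad. A call has 1 to 8 rows; each row shifts and turns the commanded pose from where the row before left it, along the tool's axes as they then stand; what a row does not reach is not made up. A row lasts 1/8 s, in which the tool goes at most 62.5 mm and 10.7 degrees, less where a joint would pass 70% of its speed; a pose out of reach is approached as far as the arm can. A call with a gripper value outside its range is refused whole. "gripper" is the finger opening in cm, from 0 to 9.3, set as the call begins (left out, the last holds). The fingers move at their own pace and stop on an object; "squeeze" is the grip in N (left out, the last holds). Time passes only in rows, so rows that do not move let the fingers close. It gives the time, the measured TCP pose, the force, the opening and the grip force at its end, in the units of the state.
- robot.read_state(): the state, without advancing time (a new reading comes with each control period).
- robot.read_camera(name): name is "scene" or "top" or "wrist"; returns a dict with "frame" (480x640x3 uint8, red, green, blue), "vertical_fov" (degrees; the focal length in pixels is half the picture's height over the tangent of half this angle, whatever the lens; pixels are square), "cx", "cy" (the principal point, pixels), "R" (3x3) and "t" (3): a world point X has camera coordinates R X + t. Camera axes: x right, y down, z forward; pixel columns grow to the right and rows downward; lengths in m; the calibration is good to about 2 mm. A picture is of the moment at which its call begins. There is no depth.
- robot.close_job(): hands the job in; it is judged then, once.
The state is a dict: "t": time; "q": joint angles; "dq": joint speeds; "joint_torque": joint torques, N m; "tool_pos": TCP position; "orientation": TCP orientation; "force": force on the tool from outside, world axes, zero at the start; "wrist_torque": the same for the moment, N m; "opening": finger opening in m; "gripper_force": force on a finger pad.
Only numpy, scipy, OpenCV 4.12 (cv2) and the standard library are available. Lean on these libraries where they do the work, as an engineer would, in place of code of your own. Each camera call takes 0.05 s, during which the arm holds its last target. There are 200 camera calls.

### The job

Take the broken tan dental cast off the tilted stand and drop it into the red scrap box. Then load the mint cast in its place, gently: push the sprung red jaw back with it, lay it flat and centred on the narrow sloping bed with its front teeth down the slope, and leave it clamped between the jaw and the lip. Do not disturb the other things on the bench.

Things in the scene. Friction and masses are not known exactly. Their poses are not given: they have to be found in the camera images.
- new_cast: Mint, whole dental cast: flat stone base 20 mm high, teeth above it, 34 mm in all, about 120 g. Base 50 mm long (x), flat heel at x=+25 mm; 56 mm wide (y) from x=-13 to +25, 40 mm wide at the blunt front end, x=-25 to -13. Origin: centre of underside; x from front teeth to heel, z up. Starts teeth up on the bench.
- old_cast: Tan, front teeth missing, dental cast: flat stone base 20 mm high, teeth above it, 34 mm in all, about 120 g. Base 50 mm long (x), flat heel at x=+25 mm; 56 mm wide (y) from x=-13 to +25, 40 mm wide at the blunt front end, x=-25 to -13. Origin: centre of underside; x from front teeth to heel, z up. Starts clamped in the stand, front teeth down the slope.
- new_cast_grip (a point): point to grip the mint cast: 4 mm heel-ward of its centre, 20 mm above its underside (top of the base); pinch the 56 mm width along the cast's y
- old_cast_grip (a point): the same point on the tan cast
- new_cast_front (a point): middle of the front end of the mint cast's base, x=-25 mm, 10 mm above its underside
- stand: cast stand, bolted down: dark steel foot 100 x 90 x 12 mm and a column. Origin: centre of the foot's underside. On top, 90 mm up, it carries a narrow bed (aluminium, 34 mm wide, so a cast overhangs it at both sides), tilted 0.40 rad about the stand's y: it rises towards the stand's +x
- seat (a point): centre of the place for a cast, on the bed's surface (about 110 mm above the bench): x up the slope, y across the bed, z normal to it. A fixed dark lip, 5 mm high, crosses the low end, its face at x=-25 mm; the red sprung jaw is at the high end. The bed runs from x=-31 to +70 mm; an end block 14 mm high stands at x=64 to 70 mm
- jaw (a joint): red sprung jaw, m: 0 fully out, when its flat face (17 mm high above the bed, 34 mm wide) stands at seat x=+17 mm, only 42 mm from the lip; the value is how far it is pushed back up the slope, at most 0.015. A spring drives it down the slope with 3 N at 0, and 0.35 N more per mm. With a 50 mm cast clamped it reads about 0.008
- scrap_box: open red plastic box, bolted down, 170 (x) x 190 (y) x 85 mm high, walls and floor 5 mm. Origin: centre of the underside
- tub: bystander: small pale jar with white lid, 56 mm across, 40 mm high; origin at its underside
- wax: bystander: pink block of modelling wax 50 x 34 x 22 mm; origin at its underside
- articulator: bystander: black articulator with mounted plaster models, 100 x 90 x 110 mm; origin at its underside
- flask: bystander: pale water bottle with blue cap, 66 mm across, 190 mm high; origin at its underside
- bowl: bystander: green mixing bowl, 110 mm across, 60 mm high; origin at its underside
- spatula: bystander: spatula lying on the bench
- handpiece: bystander: steel handpiece, a round rod 20 mm thick and 130 mm long lying on the bench
Not all that is in view belongs to the job. What is meant by the old_cast is not blue, and is the smaller of those in its own colour.

How it is judged:
By the outcome, as a careful person would: the job done as asked, in the order asked, and still so for the second after the job is handed in, with the robot touching nothing.
It also fails if it takes over 61 s, if anything falls off the work surface, if the arm or the gripper's body presses on something with over 40 N, if the wrist force passes 120 N, or if a joint passes its speed limit or range.

## Working session

There is one attempt and no reset: what is moved stays moved. The work goes in short steps, Python scripts to look and compute and a tool call to move; the robot and the scene stay as the last step left them, time stands still between calls to the robot, and variables do not carry over. Pictures are saved under pics/ and viewed, at most 10 in all, crops included, and the job is handed in when it is done.

Besides the shell and the picture viewer there is one more tool, called as name(argument=value, ...) on one line, values as JSON. apply_moves: Moves the arm, as the interface text tells. Its arguments: {"type":"object","properties":{"delta_pos":{"type":"array"},"twist":{"type":"array"},"gripper":{"type":"number"},"squeeze":{"type":"number"}},"required":["delta_pos","twist"]}

```bash
mkdir -p pics; ls
python3 - <<'E'
from plant import robot
import cv2,numpy as np
s=robot.read_state();print({k:np.round(v,3) for k,v in s.items()}, robot.tips_ahead)
for n in("scene","top","wrist"):
    c=robot.read_camera(n);cv2.imwrite(f"pics/{n}0.png",c["frame"][:,:,::-1]);np.save(f"pics/{n}0.npy",c,allow_pickle=True)
    print(n,c["vertical_fov"],c["cx"],c["cy"],np.round(c["R"],3).tolist(),np.round(c["t"],3), np.round(-c["R"].T@c["t"],3))
E
```

```text
pics
{'t': np.float64(0.0), 'q': array([ 1.085,  0.131,  1.489,  0.   ,  1.523, -0.085]), 'dq': array([ 0.002, -0.002, -0.   ,  0.   ,  0.001, -0.001]), 'joint_torque': array([ 1.0000e-03, -5.5985e+01, -4.9176e+01,  7.7000e-02,  3.5000e-02,
       -0.0000e+00]), 'tool_pos': array([0.234, 0.552, 0.243]), 'orientation': array([-6.250e-01, -3.078e+00,  3.000e-03]), 'force': array([0.234, 0.887, 0.46 ]), 'wrist_torque': array([ 0.021,  0.054, -0.009]), 'gripper_force': np.float64(0.0), 'opening': np.float64(0.093)} 0.025
scene 57.77851246359884 316.7222879765669 245.09106606500657 [[0.836, 0.548, -0.019], [0.376, -0.598, -0.708], [-0.399, 0.585, -0.706]] [-0.483 -0.107  1.496] [ 1.042 -0.674  0.971]
top 52.03550695079945 318.7234618620762 240.17294879278379 [[0.023, -1.0, -0.02], [-0.994, -0.02, -0.11], [0.11, 0.022, -0.994]] [0.025 0.556 1.29 ] [0.411 0.008 1.344]
wrist 64.11023255988675 315.08925952371953 243.01810039011863 [[0.39, 0.921, -0.001], [0.892, -0.378, 0.25], [0.229, -0.098, -0.968]] [-0.6   -0.028  0.388] [0.17  0.58  0.382]
```

View pics/scene0.png

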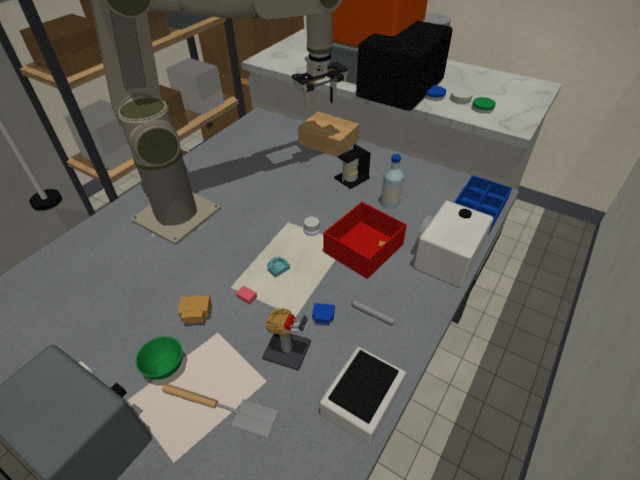

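View pics/top0.png

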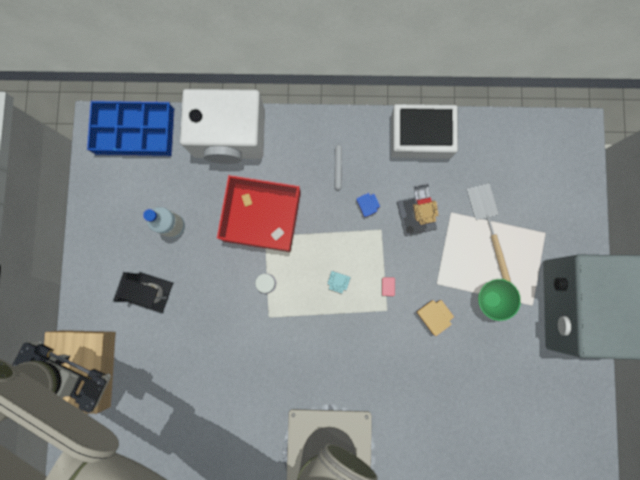

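The scene view shows the mint cast at about (278,267), the tan cast on the stand at (281,320), and the scrap box at (365,240). In the top view these are at (338,282), (425,211) and (260,213). The tan block at (435,317) in the top view and the blue one are decoys. I'll zoom in before measuring.

```bash
cat > h.py <<'E'
import numpy as np,cv2
from scipy.spatial.transform import Rotation as Ro
from plant import robot
def load(n): return np.load(f"pics/{n}.npy",allow_pickle=True).item()
def shot(n,tag):
    c=robot.read_camera(n);cv2.imwrite(f"pics/{tag}.png",c["frame"][:,:,::-1]);np.save(f"pics/{tag}.npy",c,allow_pickle=True);return c
def ray(c,uv):
    f=240/np.tan(np.radians(c["vertical_fov"]/2))
    d=np.array([(uv[0]-c["cx"])/f,(uv[1]-c["cy"])/f,1.])
    R=np.array(c["R"]);o=-R.T@c["t"];d=R.T@d;return o,d/np.linalg.norm(d)
def onz(c,uv,z):
    o,d=ray(c,uv);return o+d*(z-o[2])/d[2]
def proj(c,X):
    f=240/np.tan(np.radians(c["vertical_fov"]/2));p=np.array(c["R"])@X+c["t"];return np.array([f*p[0]/p[2]+c["cx"],f*p[1]/p[2]+c["cy"]])
def tri(*cu):
    A=np.zeros((3,3));b=np.zeros(3);rs=[ray(c,u) for c,u in cu]
    for o,d in rs:
        P=np.eye(3)-np.outer(d,d);A+=P;b+=P@o
    X=np.linalg.solve(A,b);return X,[np.linalg.norm((np.eye(3)-np.outer(d,d))@(X-o)) for o,d in rs]
def mask(c,h0,h1,s0,v0=30,box=None):
    m=cv2.inRange(cv2.cvtColor(c["frame"],cv2.COLOR_RGB2HSV),(h0,s0,v0),(h1,255,255))
    if box: z=np.zeros_like(m);x0,y0,x1,y1=box;z[y0:y1,x0:x1]=m[y0:y1,x0:x1];m=z
    n,l,st,_=cv2.connectedComponentsWithStats(m)
    return (l==1+st[1:,4].argmax()).astype(np.uint8)*255
def rect(m):
    k=max(cv2.findContours(m,cv2.RETR_EXTERNAL,cv2.CHAIN_APPROX_NONE)[0],key=cv2.contourArea);return k,cv2.minAreaRect(k)
def togo(X,yaw=None):
    "shift (cm, tool axes as they stand) and twist to put the TCP at world X with tool y along yaw (mod pi)"
    s=robot.read_state();T=Ro.from_rotvec(s["orientation"]).as_matrix()
    print("shift cm",np.round(T.T@(np.array(X)-s["tool_pos"])*100,2),"t",round(float(s["t"]),2),"q6",round(float(s["q"][5]),2))
    y=np.arctan2(T[1,1],T[0,1]);print("tool z",np.round(T[:,2],3),"tool-y yaw",round(y,3))
    if yaw is not None: print("twist",round(-((yaw-y+np.pi/2)%np.pi-np.pi/2),3))
E
python3 - <<'E'
from h import *
s,t=load("scene0"),load("top0")
crops=[]
for c,(x,y),w in((s,(285,330),45),(t,(425,208),30),(s,(278,267),20),(t,(338,282),20)):
    crops.append(cv2.resize(c["frame"][int(y-w*.75):int(y+w*.75),x-w:x+w,::-1],(400,300),interpolation=cv2.INTER_CUBIC))
cv2.imwrite("pics/z0.png",np.vstack([np.hstack(crops[:2]),np.hstack(crops[2:])]))
def cen(c,m): k,r=rect(m);return np.array(r[0]),r
for name,hs,bs,bt in(("mint",(80,100,60),(255,245,300,290),(315,260,360,300)),("tan",(8,25,100),(255,300,300,340),(405,190,445,230)),("box",(0,5,150),(310,190,420,280),(205,165,310,260))):
    a=cen(s,mask(s,*hs,box=bs));b=cen(t,mask(t,*hs,box=bt))
    X,e=tri((s,a[0]),(t,b[0]));print(name,np.round(X,3),np.round(e,4),b[1],np.round(onz(t,b[0],X[2]),3))
E
```

```text
mint [ 0.447 -0.015  0.011] [0.0021 0.0021] ((337.8000183105469, 282.1000061035156), (18.024980545043945, 16.127614974975586), 18.43494987487793) [ 0.445 -0.017  0.011]
tan [ 0.623 -0.232  0.12 ] [0.0007 0.0007] ((425.719970703125, 212.03997802734375), (18.950462341308594, 20.647518157958984), 81.8698959350586) [ 0.622 -0.232  0.12 ]
box [0.622 0.199 0.046] [0.0022 0.0022] ((258.4053955078125, 213.06756591796875), (72.49995422363281, 64.44440460205078), 9.462322235107422) [0.624 0.2   0.046]
```

View pics/z0.png

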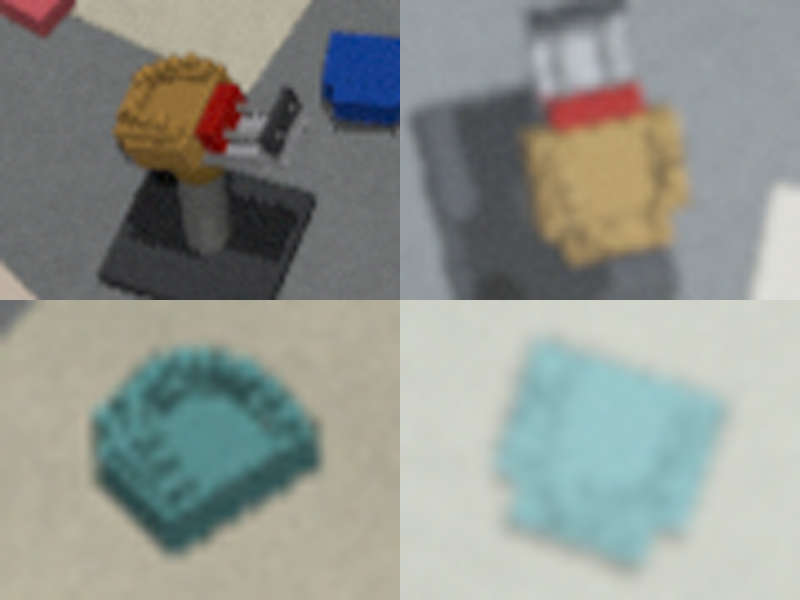

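The mint cast lies with its heel toward world +x (top-view crop, heel edge from (535,340) to (725,405)). The tan cast sits in the stand, heel up the slope toward +x at a yaw of about +0.19, with the red jaw at (598,105) in its crop. I'll move the wrist camera over the stand.

Run:
```python
from h import *
togo([0.622,-0.232,0.27],1.76)
T=Ro.from_rotvec(robot.read_state()["orientation"]).as_matrix();print(T.round(2))
```

```text
shift cm [-66.33 -57.06  -2.64] t 0.15 q6 -0.09
tool z [-0.001 -0.001 -1.   ] tool-y yaw 1.17
twist -0.59
[[-0.92  0.39 -0.  ]
 [ 0.39  0.92 -0.  ]
 [ 0.   -0.   -1.  ]]
```

apply_moves(delta_pos=[[-4.1,-3.55,-1.3],[-4.1,-3.55,-1.3],[-4.1,-3.55,0],[-4.1,-3.55,0],[-4.1,-3.55,0],[-4.1,-3.55,0],[-4.1,-3.55,0],[-4.1,-3.55,0]], twist=[0,0,0,0,0,0,0,0])

```text
t: 1.15
tool_pos: [0.4256, 0.1613, 0.2696]
orientation: [0.625, 3.079, 0.0]
force: [0.6, 0.5, -0.4]
opening: 0.0928
gripper_force: 0.0
```

apply_moves(delta_pos=[[-4.1,-3.55,0],[-4.1,-3.55,0],[-4.1,-3.55,0],[-4.1,-3.55,0],[-4.1,-3.55,0],[-4.1,-3.55,0],[-4.1,-3.55,0],[-4.1,-3.55,0]], twist=[0,0,0,0,0,0,0,0])

```text
t: 2.15
tool_pos: [0.6169, -0.2281, 0.2692]
orientation: [-0.625, -3.078, -0.0]
force: [0.1, -0.2, 0.1]
opening: 0.0928
gripper_force: 0.0
```

apply_moves(delta_pos=[[0,0,0],[0,0,0],[0,0,0],[0,0,0],[0,0,0],[0,0,0]], twist=[-0.15,-0.15,-0.15,-0.14,0,0])

```text
t: 2.9
tool_pos: [0.6164, -0.2264, 0.2694]
orientation: [0.292, -3.128, -0.0]
force: [0.2, 0.4, -0.1]
opening: 0.0929
gripper_force: 0.0
```

Run:
```python
from h import *
togo([0.622,-0.232,0.27],1.76)
c=shot("wrist","w1");print(-c["R"].T@c["t"])
```

```text
shift cm [-0.45 -0.65 -0.07] t 2.9 q6 -2.19
tool z [-0.  0. -1.] tool-y yaw 1.757
twist -0.003
[ 0.54817693 -0.23813678  0.40919135]
```

View pics/w1.png

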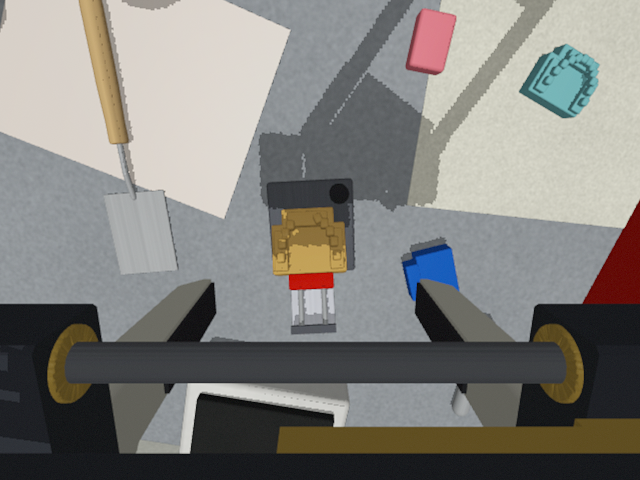

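The wrist view shows the tan cast at (310,240), the red jaw at (311,281) and the end block at (313,328). The stand foot spans (267,180) to (353,270), and the mint cast is at (562,80). I'll move 8 cm for a second wrist view and triangulate from the pair.

apply_moves(delta_pos=[[-4,0,0],[-4,0,0],[0,0,0],[0,0,0]], twist=[0,0,0,0])

```text
t: 3.45
tool_pos: [0.6947, -0.2115, 0.2693]
orientation: [0.296, -3.127, -0.0]
force: [0.3, 0.2, 0.8]
opening: 0.0928
gripper_force: 0.0
```

Run:
```python
from h import *
b=shot("wrist","w2");a=load("w1")
X0=np.array([0.622,-0.232,0.12])
o=[]
for n,c in(("a",a),("b",b)):
    p=proj(c,X0).astype(int);print(n,p)
    H=cv2.cvtColor(c["frame"],cv2.COLOR_RGB2HSV)
    x,y=max(p[0]-60,0),max(p[1]-70,0);o.append(cv2.resize(c["frame"][y:y+150,x:x+100,::-1],(400,600),interpolation=cv2.INTER_CUBIC));print("crop origin",x,y)
    m=mask(c,0,4,160,60,(x,y,x+130,y+130));k,r=rect(m);print("jaw",np.round(r[0],1),np.round(r[1],1),round(r[2],1),np.round(cv2.boxPoints(r),1).tolist())
    m=mask(c,10,25,90,40,(x,y,x+130,y+130));k,r=rect(m);print("cast",np.round(cv2.boxPoints(r),1).tolist())
cv2.imwrite("pics/z1.png",np.hstack(o))
```

```text
a [304 241]
crop origin 244 171
jaw [310.8 281. ] [15.5 44. ] 87.8 [[288.5, 274.1000061035156], [332.6000061035156, 272.3999938964844], [333.1000061035156, 287.8999938964844], [289.1000061035156, 289.6000061035156]]
cast [[269.70001220703125, 209.1999969482422], [343.5, 205.60000610351562], [346.79998779296875, 271.79998779296875], [273.0, 275.3999938964844]]
b [304 135]
crop origin 244 65
jaw [310.5 176.6] [21.3 47.5] 87.3 [[286.29998779296875, 167.0], [333.70001220703125, 164.8000030517578], [334.70001220703125, 186.1999969482422], [287.29998779296875, 188.39999389648438]]
cast [[265.79998779296875, 99.5], [345.8999938964844, 95.5], [349.70001220703125, 170.5], [269.5, 174.5]]
```

View pics/z1.png

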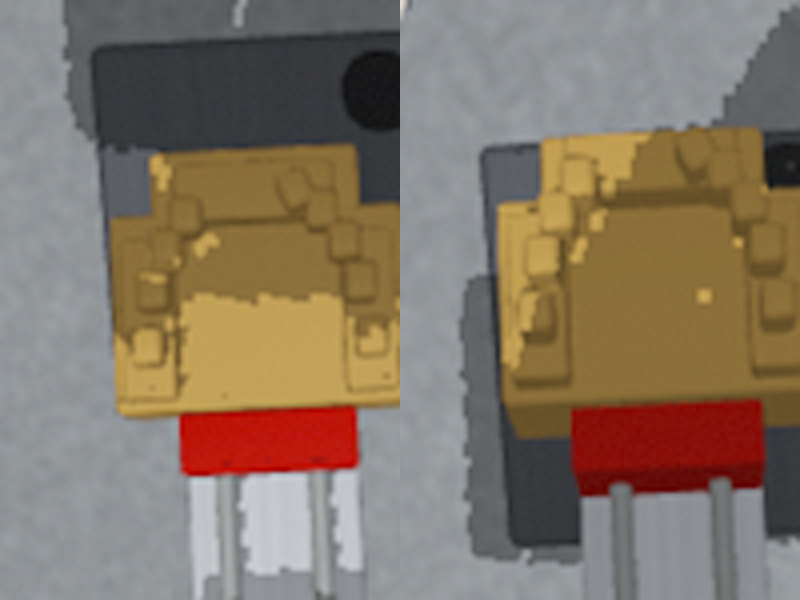

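Run:
```python
from h import *
a,b=load("w1"),load("w2")
P={}
for n,u,v in(("jawL",(288.5,274.1),(286.3,167.0)),("jawR",(333,272.4),(334,164.8)),("frL",(282.7,209.7),(279.7,100)),("frR",(333.2,207.5),(334,97))):
    P[n],e=tri((a,u),(b,v));print(n,P[n].round(4),np.round(e,4))
j=(P["jawL"]+P["jawR"])/2;f=(P["frL"]+P["frR"])/2
d=j-f;print("jaw w",np.linalg.norm(P["jawL"]-P["jawR"]),"front w",np.linalg.norm(P["frL"]-P["frR"]))
w=P["jawR"]-P["jawL"]+P["frR"]-P["frL"];print("yaw from widths",np.arctan2(-w[0],w[1]),"yaw from axis",np.arctan2(d[1],d[0]),"tilt",np.arctan2(d[2],np.hypot(*d[:2])),np.linalg.norm(d))
yaw=np.arctan2(-w[0],w[1])
R=Ro.from_euler("ZY",[yaw,-0.4]).as_matrix();print(R.round(3))
s1=j-R@[.025,0,.017];s2=f-R@[-.025,0,.020];print("seat",s1.round(4),s2.round(4));s=(s1+s2)/2
g=s+R@[.004,0,.020];print("grip",g.round(4))
togo(g+[0,0,.006+.06],yaw+np.pi/2)
```

```text
jawL [ 0.6456 -0.2401  0.1339] [0.0001 0.0001]
jawR [ 0.6377 -0.2073  0.1348] [0.0001 0.0001]
frL [ 0.6009 -0.2536  0.1164] [0.0003 0.0003]
frR [ 0.5918 -0.2157  0.118 ] [0.0002 0.0002]
jaw w 0.033672453509209756 front w 0.038994205481888505
yaw from widths 0.23552434157199673 yaw from axis 0.23719168483039335 tilt 0.35252642559414393 0.04962701954169662
[[ 0.896 -0.233 -0.379]
 [ 0.215  0.972 -0.091]
 [ 0.389  0.     0.921]]
seat [ 0.6257 -0.2275  0.1089] [ 0.6263 -0.2275  0.1085]
grip [ 0.622  -0.2285  0.1287]
shift cm [ 7.43 -0.28  7.52] t 3.5 q6 -2.13
tool z [-0. -0. -1.] tool-y yaw 1.759
twist -0.047
```

apply_moves(delta_pos=[[0,0,0],[3.7,0.03,0],[3.7,0.03,0],[0,0,2.5],[0,0,2.5],[0,0,2.5],[0,0,0],[0,0,0]], twist=[-0.047,0,0,0,0,0,0,0], gripper=8.5)

```text
t: 4.5
tool_pos: [0.6231, -0.2286, 0.1965]
orientation: [-0.369, 3.118, -0.002]
force: [-0.3, -0.8, 0.3]
opening: 0.0848
gripper_force: 0.0
```

Run:
```python
from h import *
togo([.622,-.2285,.1287+.006],.236+np.pi/2)
```

```text
shift cm [0.11 0.05 6.18] t 4.5 q6 -2.24
tool z [ 0.002 -0.001 -1.   ] tool-y yaw 1.806
twist -0.0
```

apply_moves(delta_pos=[[0.1,0.03,2],[0,0,2],[0,0,1.2],[0,0,0.9],[0,0,0],[0,0,0]], twist=[0,0,0,0,0,0])

```text
t: 5.25
tool_pos: [0.6223, -0.2282, 0.1343]
orientation: [-0.37, 3.119, -0.001]
force: [1.1, 0.3, 0.1]
opening: 0.0851
gripper_force: 0.0
```

apply_moves(delta_pos=[[0,0,0],[0,0,0],[0,0,0],[0,0,0],[0,0,0],[0,0,0]], twist=[0,0,0,0,0,0], gripper=4.5, squeeze=25)

```text
t: 6.0
tool_pos: [0.6222, -0.2292, 0.1341]
orientation: [-0.369, 3.119, -0.003]
force: [0.0, -5.3, 0.2]
opening: 0.0556
gripper_force: 25.0
```

apply_moves(delta_pos=[[0.15,0,-0.46],[0.19,0,-0.46],[0.19,0,-0.46],[0.19,0,-0.46],[0.19,0,-0.46],[0.2,0,-1],[0,0,-2],[0,0,-2]], twist=[0,0,0,0,0,0,0,0])

```text
t: 7.0
tool_pos: [0.6116, -0.2308, 0.209]
orientation: [-0.37, 3.118, -0.001]
force: [0.4, -0.6, -1.2]
opening: 0.0558
gripper_force: 25.0
```

Run:
```python
from h import *
s=robot.read_state();print(s["tool_pos"],s["opening"],s["gripper_force"])
t=load("top0")
m=mask(t,0,8,150,40,(205,165,310,260));k,r=rect(m)
for p in cv2.boxPoints(r):print(p,onz(t,p,.085).round(3))
print(onz(t,r[0],.085))
togo([.62,.20,.24])
```

```text
[ 0.61161123 -0.23083358  0.2090489 ] 0.05584061895171261 24.998378455638885
[217.35133 238.89189] [0.548 0.298 0.085]
[227.94594 175.32433] [0.716 0.278 0.085]
[299.45947 187.24324] [0.688 0.089 0.085]
[288.86487 250.8108 ] [0.521 0.112 0.085]
[0.61738374 0.19404877 0.085     ]
shift cm [-10.9   41.69  -3.12] t 7.0 q6 -2.25
tool z [ 0.002 -0.001 -1.   ] tool-y yaw 1.807
```

apply_moves(delta_pos=[[-0.6,2.4,-0.8],[-1.2,4.8,-0.8],[-1.4,5.5,-0.8],[-1.5,5.7,-0.6],[-1.5,5.7,0],[-1.5,5.7,0],[-1.4,5.5,0],[-1.0,4.0,0]], twist=[0,0,0,0,0,0,0,0])

```text
t: 8.0
tool_pos: [0.6163, 0.179, 0.2373]
orientation: [-0.374, 3.119, 0.001]
force: [0.1, -0.7, -0.7]
opening: 0.056
gripper_force: 25.0
```

apply_moves(delta_pos=[[-0.5,2.0,0],[0,0,0],[0,0,2],[0,0,4],[0,0,4],[0,0,4],[0,0,3],[0,0,0]], twist=[0,0,0,0,0,0,0,0])

```text
t: 9.0
tool_pos: [0.6143, 0.1931, 0.0618]
orientation: [0.366, -3.112, 0.002]
force: [-1.3, -0.2, -1.0]
opening: 0.0554
gripper_force: 25.0
```

Run:
```python
from h import *
togo([.617,.194,.066])
```

```text
shift cm [-0.28  0.03 -0.42] t 9.0 q6 -1.58
tool z [-0.008 -0.002 -1.   ] tool-y yaw 1.805
```

Now I'll release, rise and check the box.

apply_moves(delta_pos=[[0,0,0],[0,0,0],[0,0,0],[0,0,-3],[0,0,-5],[0,0,-5],[0,0,-4],[0,0,0]], twist=[0,0,0,0,0,0,0,0], gripper=8.0)

```text
t: 10.0
tool_pos: [0.6201, 0.1964, 0.243]
orientation: [-0.369, 3.11, 0.002]
force: [0.1, -0.4, 0.4]
opening: 0.08
gripper_force: 0.0
```

Run:
```python
from h import *
w=shot("wrist","w3");t=shot("top","t3")
for c,b in((t,(205,165,310,260)),(w,None)):
    m=mask(c,10,25,90,40,b);k,r=rect(m);print(r, onz(c,r[0],.025).round(3))
togo([.445,-.016,.25],1.24)
```

```text
((269.7162170410156, 214.7973175048828), (16.27549934387207, 4.438772678375244), 80.53767395019531) [0.623 0.172 0.025]
((437.5, 435.5), (35.0, 403.0), 90.0) [0.829 0.389 0.025]
shift cm [ 21.76 -16.54  -1.29] t 10.1 q6 -1.58
tool z [ 0.002  0.    -1.   ] tool-y yaw 1.807
twist 0.567
```

apply_moves(delta_pos=[[4.35,-3.3,-0.2],[4.35,-3.3,-0.2],[4.35,-3.3,-0.2],[4.35,-3.3,-0.2],[4.35,-3.3,-0.2],[0,0,0],[0,0,0],[0,0,0]], twist=[0,0,0,0,0,0.15,0.15,0.15])

```text
t: 11.1
tool_pos: [0.4437, -0.0157, 0.2448]
orientation: [-0.343, -3.12, -0.0]
force: [0.9, -0.4, -0.7]
opening: 0.0801
gripper_force: 0.0
```

apply_moves(delta_pos=[[0,0,0],[0,0,0],[0,0,0]], twist=[0.117,0,0])

```text
t: 11.48
tool_pos: [0.4442, -0.0156, 0.2457]
orientation: [-0.513, -3.098, 0.0]
force: [-1.0, 0.6, -0.2]
opening: 0.08
gripper_force: 0.0
```

Run:
```python
from h import *
w=shot("wrist","w4");t=shot("top","t4")
m=mask(t,10,25,90,40,(205,165,310,260));k,r=rect(m);print("old",r,onz(t,r[0],.02).round(3))
m=mask(w,80,100,60,30);k,r=rect(m);print(r,np.round(cv2.boxPoints(r),1).tolist())
x,y=(np.array(r[0])-[50,50]).astype(int);x=max(x,0);y=max(y,0);print(x,y)
A=cv2.resize(w["frame"][y:y+100,x:x+100,::-1],(400,400),interpolation=cv2.INTER_CUBIC)
B=cv2.resize(t["frame"][160:265,205:310,::-1],(400,400),interpolation=cv2.INTER_CUBIC)
cv2.imwrite("pics/z4.png",np.hstack([A,B]));togo([.445,-.016,.25],1.24)
```

```text
old ((261.5882568359375, 215.35296630859375), (19.402849197387695, 21.3431339263916), 75.96376037597656) [0.622 0.195 0.02 ]
((315.8544616699219, 216.98855590820312), (51.489341735839844, 56.196571350097656), 88.15238952636719) [[286.8999938964844, 192.1999969482422], [343.1000061035156, 190.39999389648438], [344.79998779296875, 241.8000030517578], [288.6000061035156, 243.60000610351562]]
265 166
shift cm [-0.06 -0.02 -0.38] t 11.57 q6 -1.39
tool z [-0.001  0.    -1.   ] tool-y yaw 1.242
twist 0.002
```

View pics/z4.png

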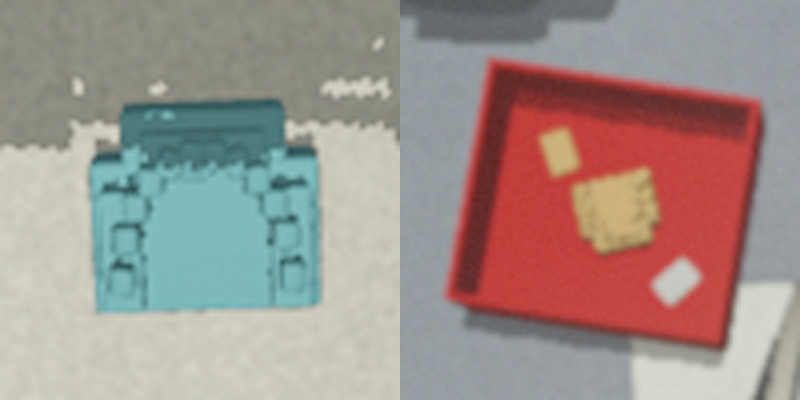

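The left crop shows the mint cast teeth up, with the heel edge from about (289.5,244) to (345,241.5) in wrist pixels and the front toward the robot. The right crop shows the old cast in the red box. I'll take a second view for height.

apply_moves(delta_pos=[[-3.5,0,0],[-3.5,0,0],[0,0,0],[0,0,0]], twist=[0,0,0,0])

```text
t: 12.08
tool_pos: [0.5103, -0.0382, 0.2463]
orientation: [-0.516, -3.098, -0.0]
force: [-0.2, -0.4, 0.2]
opening: 0.0801
gripper_force: 0.0
```

Run:
```python
from h import *
a=load("w4");b=shot("wrist","w5")
o=[]
for c in(a,b):
    m=mask(c,80,100,60,30);k,r=rect(m);print(np.round(cv2.boxPoints(r),1).tolist())
    x,y=(np.array(r[0])-[40,45]).astype(int);y=max(y,0);print(x,y)
    o.append(cv2.resize(c["frame"][y:y+100,x:x+80,::-1],(400,500),interpolation=cv2.INTER_CUBIC))
cv2.imwrite("pics/z5.png",np.hstack(o))
```

```text
[[286.8999938964844, 192.1999969482422], [343.1000061035156, 190.39999389648438], [344.79998779296875, 241.8000030517578], [288.6000061035156, 243.60000610351562]]
275 171
[[285.1000061035156, 117.80000305175781], [344.3999938964844, 115.5], [346.5, 170.10000610351562], [287.20001220703125, 172.3000030517578]]
275 98
```

View pics/z5.png

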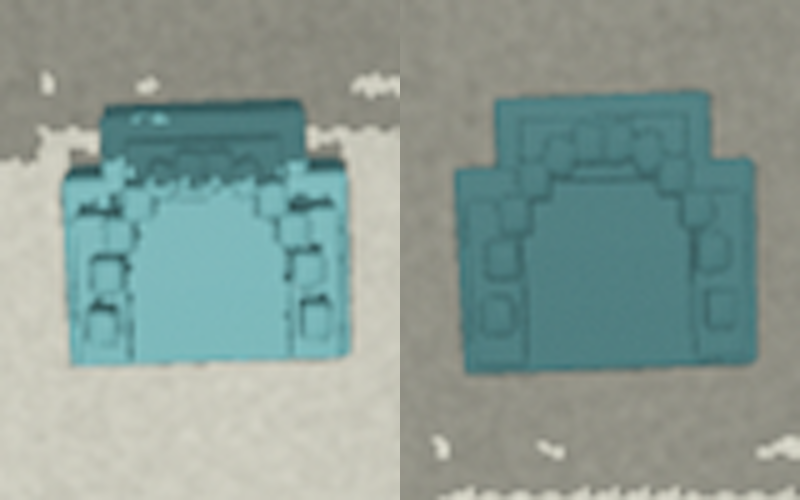

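Run:
```python
from h import *
a,b=load("w4"),load("w5")
L,e=tri((a,(289,243.8)),(b,(288.4,172.6)));R,f=tri((a,(345,242)),(b,(346.4,170.2)));print(L,e,R,f,np.linalg.norm(L-R))
F1,F2=onz(b,(294.4,117.6),.02),onz(b,(337.2,116.4),.02)
H1,H2=onz(b,(288.4,172.6),.02),onz(b,(346.4,170.2),.02)
h=(H1+H2)/2;f=(F1+F2)/2;d=h-f;w=H2-H1;print(h,f,np.linalg.norm(d),"yaw",np.arctan2(d[1],d[0]),np.arctan2(-w[0],w[1]),np.linalg.norm(w),np.linalg.norm(F1-F2))
yaw=np.arctan2(-w[0],w[1]);u=np.array([np.cos(yaw),np.sin(yaw),0])
g=(h+f)/2+u*.004;print("grip",g);togo(g+[0,0,.006+.06],yaw+np.pi/2)
```

```text
[ 0.4608446  -0.04722831  0.01611975] [np.float64(0.0002952258680254176), np.float64(0.00029522586802543054)] [0.47657468 0.00585852 0.01763066] [np.float64(1.7836664955878602e-05), np.float64(1.783666495588082e-05)] 0.055388902172077564
[ 0.46857354 -0.02043441  0.02      ] [ 0.4219721  -0.00605456  0.02      ] 0.04876960133848082 yaw -0.2993014578281619 -0.28967475365946627 0.054630009758965044 0.038942288954188206
grip [ 0.44910616 -0.01438704  0.02      ]
shift cm [ 6.54  0.27 16.06] t 12.12 q6 -1.42
tool z [-0.001  0.    -1.   ] tool-y yaw 1.241
twist -0.041
```

apply_moves(delta_pos=[[0,0,0],[3.3,0.25,2],[3.2,0.25,4],[0,0,5],[0,0,4],[0,0,2],[0,0,0],[0,0,0]], twist=[-0.036,0,0,0,0,0,0,0])

```text
t: 13.12
tool_pos: [0.4508, -0.0148, 0.078]
orientation: [0.46, 3.106, -0.0]
force: [0.1, 0.0, 0.2]
opening: 0.0797
gripper_force: 0.0
```

Run:
```python
from h import *
togo([.4491,-.0144,.028],-.295+np.pi/2)
```

```text
shift cm [ 0.19 -0.02  5.  ] t 13.12 q6 -1.42
tool z [ 0.002 -0.    -1.   ] tool-y yaw 1.277
twist 0.001
```

apply_moves(delta_pos=[[0.15,0,1.7],[0,0,1.6],[0,0,1],[0,0,0.65],[0,0,0],[0,0,0]], twist=[0,0,0,0,0,0])

```text
t: 13.88
tool_pos: [0.449, -0.0144, 0.0275]
orientation: [0.461, 3.107, -0.0]
force: [0.2, 0.5, 0.1]
opening: 0.0802
gripper_force: 0.0
```

apply_moves(delta_pos=[[0,0,0],[0,0,0],[0,0,0],[0,0,0],[0,0,0],[0,0,0]], twist=[0,0,0,0,0,0], gripper=4.5, squeeze=12)

```text
t: 14.62
tool_pos: [0.4489, -0.0145, 0.0274]
orientation: [0.461, 3.107, -0.0]
force: [-1.2, -0.7, 4.0]
opening: 0.0562
gripper_force: 12.0
```

The mint cast is gripped at 56.2 mm. Next I'll lift it, work out the staging pose in the bed frame, and go there.

apply_moves(delta_pos=[[0,0,-1],[0,0,-3],[0,0,-5],[0,0,-5],[0,0,-5],[0,0,-2],[0,0,0]], twist=[0,0,0,-0.13,-0.14,-0.13,-0.13])

```text
t: 15.5
tool_pos: [0.4498, -0.0142, 0.2402]
orientation: [-0.375, 3.115, -0.001]
force: [-0.4, 0.9, -0.8]
opening: 0.0557
gripper_force: 12.0
```

```bash
cat >> h.py <<'E'
SEAT=np.array([.626,-.2275,.1087]);YAW=.236
RB=Ro.from_euler("ZY",[YAW,-0.4]).as_matrix()
def bed(s,h,y=0):
    "go to: grasp point at bed coordinates s,y,h (mm)"
    st=robot.read_state();T=Ro.from_rotvec(st["orientation"]).as_matrix()
    p=RB.T@(st["tool_pos"]+T[:,2]*.006-SEAT)*1000
    print("grasp in bed mm s,y,h",p.round(1),"force in bed",(RB.T@st["force"]).round(1),"open",round(float(st["opening"])*1000,1),"grip",round(float(st["gripper_force"]),1))
    togo(SEAT+RB@(np.array([s,y,h])/1000)-T[:,2]*.006,YAW+np.pi/2)
E
python3 -c "
from h import *
bed(-4,58)"
```

```text
grasp in bed mm s,y,h [-63.  248.5 162.8] force in bed [-0.5  1.  -0.7] open 55.7 grip 12.0
shift cm [ -9.39 -24.88   7.44] t 15.5 q6 -1.96
tool z [ 0.005 -0.    -1.   ] tool-y yaw 1.81
twist 0.004
```

apply_moves(delta_pos=[[-1.2,-3.1,0],[-1.6,-4.2,0],[-1.7,-4.6,0],[-1.7,-4.6,0],[-1.7,-4.5,1],[-1.5,-3.9,2],[0,0,2],[0,0,0]], twist=[0,0,0,0,0,0,0,0])

```text
t: 16.5
tool_pos: [0.5965, -0.2334, 0.1844]
orientation: [0.368, -3.116, -0.005]
force: [-0.1, 0.2, -0.6]
opening: 0.0558
gripper_force: 12.0
```

Run:
```python
from h import *
bed(-4,58)
w=shot("wrist","w6");x,y=200,140
c=w["frame"][100:400,120:520,::-1]
s=shot("scene","s6")["frame"][270:370,230:340,::-1]
cv2.imwrite("pics/z6.png",np.hstack([cv2.resize(c,(400,300)),cv2.resize(s,(400,300),interpolation=cv2.INTER_CUBIC)]))
```

```text
grasp in bed mm s,y,h [-0.6  1.2 75.9] force in bed [-0.3  0.2 -0.6] open 55.8 grip 12.0
shift cm [-0.39 -0.12  1.78] t 16.5 q6 -2.26
tool z [-0.005  0.003 -1.   ] tool-y yaw 1.806
twist -0.001
```

View pics/z6.png

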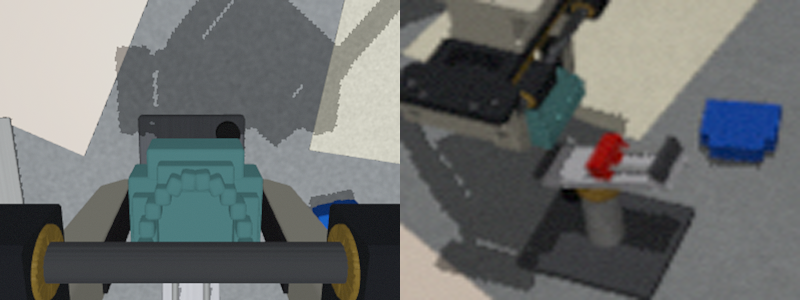

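The left view shows the cast held with its front top edge at about (268,240)–(363,237) in the wrist frame. The right view shows the empty stand, with the red jaw out at (605,155) in the crop. I'll check the cast's pitch in the grip.

Run:
```python
from h import *
w=load("w6");s=robot.read_state();T=Ro.from_rotvec(s["orientation"]).as_matrix();P=s["tool_pos"]+T[:,2]*.006
for zp in(21.4,11):
  for ph in(0,.1,.2,.3,.4):
    R=Ro.from_euler("ZY",[YAW,-ph]).as_matrix();P0=P-np.array([0,0,.0214-zp/1000])
    print(zp,ph,[proj(w,P0+R@(np.array(c)-[4,0,zp])/1000).round(0).tolist() for c in((-25,-20,20),(-25,20,20),(-25,-20,0),(25,-28,20))])
```

```text
21.4 0 [[259.0, 254.0], [362.0, 254.0], [266.0, 241.0], [245.0, 368.0]]
21.4 0.1 [[260.0, 253.0], [361.0, 252.0], [266.0, 245.0], [244.0, 371.0]]
21.4 0.2 [[261.0, 252.0], [360.0, 252.0], [267.0, 249.0], [243.0, 373.0]]
21.4 0.3 [[262.0, 252.0], [359.0, 252.0], [268.0, 253.0], [242.0, 375.0]]
21.4 0.4 [[263.0, 253.0], [358.0, 253.0], [269.0, 258.0], [241.0, 377.0]]
11 0 [[259.0, 254.0], [362.0, 254.0], [266.0, 241.0], [245.0, 368.0]]
11 0.1 [[260.0, 250.0], [361.0, 250.0], [266.0, 243.0], [244.0, 368.0]]
11 0.2 [[261.0, 247.0], [360.0, 247.0], [267.0, 244.0], [243.0, 368.0]]
11 0.3 [[262.0, 245.0], [359.0, 245.0], [268.0, 247.0], [242.0, 368.0]]
11 0.4 [[263.0, 243.0], [358.0, 243.0], [269.0, 250.0], [241.0, 367.0]]
```

apply_moves(delta_pos=[[-0.2,-0.1,0.9],[-0.2,0,0.9],[-0.35,0,0.83],[-0.35,0,0.83],[-0.2,0,0.4],[0,0,0],[0,0,0]], twist=[0,0,0,0,0,0,0])

```text
t: 17.48
tool_pos: [0.6112, -0.2326, 0.1489]
orientation: [-0.369, 3.12, -0.001]
force: [-0.2, -0.3, -1.0]
opening: 0.0558
gripper_force: 12.0
```

```bash
python3 -c "
from h import *
bed(-4,29)"
```

```text
grasp in bed mm s,y,h [-1.1 -1.5 37.5] force in bed [-0.6 -0.3 -0.8] open 55.8 grip 12.0
shift cm [-0.06  0.15  0.9 ] t 17.48 q6 -2.25
tool z [ 0. -0. -1.] tool-y yaw 1.806
twist -0.001
```

apply_moves(delta_pos=[[0,0.15,0.3],[-0.05,0,0.3],[0,0,0.2],[0,0,0],[0,0,0],[0,0,0]], twist=[0,0,0,0,0,0])

```text
t: 18.23
tool_pos: [0.6111, -0.2309, 0.1405]
orientation: [0.369, -3.12, -0.0]
force: [-0.2, 0.1, -1.3]
opening: 0.0557
gripper_force: 12.0
```

```bash
python3 -c "
from h import *
bed(-4,28)"
```

```text
grasp in bed mm s,y,h [-4.   0.2 29.7] force in bed [-0.7  0.1 -1.1] open 55.7 grip 12.0
shift cm [-0.07 -0.02  0.16] t 18.23 q6 -2.25
tool z [-0.  0. -1.] tool-y yaw 1.806
twist -0.001
```

apply_moves(delta_pos=[[-0.3,0,-0.12],[-0.3,0,-0.12],[-0.3,0,-0.13],[-0.3,0,-0.13],[0,0,0],[0,0,0]], twist=[0,0,0,0,0,0])

```text
t: 18.98
tool_pos: [0.6211, -0.2286, 0.1447]
orientation: [0.367, -3.116, -0.001]
force: [-8.3, -2.0, 0.4]
opening: 0.056
gripper_force: 12.0
```

```bash
python3 -c "
from h import *
bed(9,28)"
```

```text
grasp in bed mm s,y,h [ 7.1  0.1 29.6] force in bed [-7.7  0.   3.7] open 56.0 grip 12.0
shift cm [-0.24 -0.01  0.07] t 18.98 q6 -2.23
tool z [-0.004 -0.    -1.   ] tool-y yaw 1.805
twist -0.001
```

apply_moves(delta_pos=[[-0.13,0,0.17],[-0.13,0,0.17],[0,0,0],[0,0,0]], twist=[0,0,0,0])

```text
t: 19.48
tool_pos: [0.6238, -0.2279, 0.1418]
orientation: [0.367, -3.116, -0.001]
force: [-10.0, -1.3, 2.6]
opening: 0.0562
gripper_force: 12.0
```

```bash
python3 -c "
from h import *
bed(8.5,21)"
```

```text
grasp in bed mm s,y,h [ 8.5  0.1 25.8] force in bed [-8.2  1.1  6.3] open 56.2 grip 12.0
shift cm [-0.19 -0.01  0.44] t 19.48 q6 -2.23
tool z [-0.004 -0.    -1.   ] tool-y yaw 1.806
twist -0.001
```

apply_moves(delta_pos=[[-0.1,0,0.15],[-0.1,0,0.15],[0,0,0.1],[0,0,0],[0,0,0]], twist=[0,0,0,0,0])

```text
t: 20.1
tool_pos: [0.6265, -0.2273, 0.1383]
orientation: [0.368, -3.118, -0.0]
force: [-7.3, -0.0, 3.8]
opening: 0.0557
gripper_force: 12.0
```

Run:
```python
from h import *
bed(8.5,21)
w=shot("wrist","w7")
s=shot("scene","s7")["frame"][270:370,230:340,::-1]
cv2.imwrite("pics/z7.png",np.hstack([cv2.resize(w["frame"][100:400,120:520,::-1],(400,300)),cv2.resize(s,(400,300),interpolation=cv2.INTER_CUBIC)]))
```

```text
grasp in bed mm s,y,h [ 9.6  0.1 21.5] force in bed [-5.   1.7  6.3] open 55.7 grip 12.0
shift cm [ 0.09 -0.01  0.09] t 20.1 q6 -2.23
tool z [-0.002 -0.    -1.   ] tool-y yaw 1.806
twist -0.001
```

View pics/z7.png

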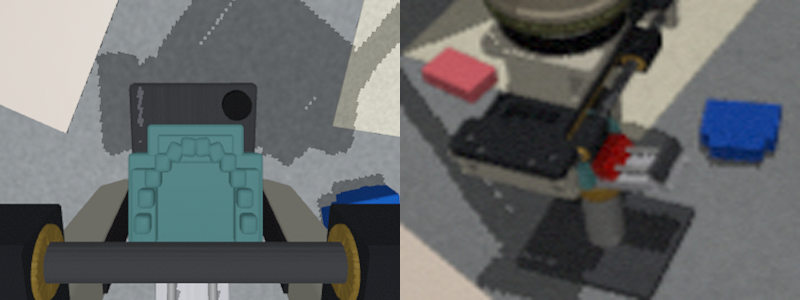

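The left view shows the cast with its front top edge at about row 226 in the wrist frame, close to flat. The right view shows the jaw pushed back. I'll measure where the front edge lies in the bed frame.

Run:
```python
from h import *
w=load("w7");m=mask(w,75,100,60,25);m[335:]=0
k,_=rect(m);k=k[:,0,:]
for r in range(k[:,1].min(),k[:,1].min()+40,4):
    q=k[abs(k[:,1]-r)<=1];print(r,q[:,0].min(),q[:,0].max(),end=" | ")
def onbed(c,uv,h):
    o,d=ray(c,uv);o=RB.T@(o-SEAT);d=RB.T@d;return (o+d*(h/1000-o[2])/d[2])*1000
t=k[:,1].min()
for uv in((269,t+1),(362,t+1),(250,t+28),(382,t+28)):
    print(uv,[onbed(w,uv,h).round(1).tolist() for h in(0,20)])
```

```text
224 268 362 | 228 267 363 | 232 267 363 | 236 267 363 | 240 267 363 | 244 267 363 | 248 267 363 | 252 252 377 | 256 249 382 | 260 249 381 | (269, np.int32(225)) [[-33.3, -20.9, 0.0], [-29.3, -18.5, 20.0]]
(362, np.int32(225)) [[-33.3, 24.2, 0.0], [-29.3, 21.7, 20.0]]
(250, np.int32(252)) [[-20.1, -29.9, 0.0], [-17.6, -26.5, 20.0]]
(382, np.int32(252)) [[-20.0, 33.6, 0.0], [-17.5, 30.0, 20.0]]
```

The front is at about s=-29 on top of the lip: the cast slipped in the grip. It is also about 1.6 mm off-centre in y. I'll grip harder, shift sideways, and push it up the slope past the lip.

apply_moves(delta_pos=[[0,0,0],[0,0,0],[0.04,-0.15,-0.1],[-0.2,0,-0.1],[-0.2,0,-0.09],[-0.2,0,-0.09],[-0.15,0,-0.05],[0,0,0]], twist=[0,0,0,0,0,0,0,0], squeeze=28)

```text
t: 21.2
tool_pos: [0.633, -0.2266, 0.1413]
orientation: [0.368, -3.116, -0.002]
force: [-7.6, 1.1, -0.1]
opening: 0.056
gripper_force: 28.0
```

```bash
cat >> h.py <<'E'
def onbed(c,uv,h):
    o,d=ray(c,uv);o=RB.T@(o-SEAT);d=RB.T@d;return (o+d*(h/1000-o[2])/d[2])*1000
def front(tag):
    w=shot("wrist",tag);m=mask(w,75,100,60,25);m[335:]=0
    k,_=rect(m);k=k[:,0,:];t=k[:,1].min()+1
    q=k[abs(k[:,1]-t-8)<=4];a,b=q[:,0].min(),q[:,0].max()
    for h in(0,20,25):
        A,B=onbed(w,(a,t),h),onbed(w,(b,t),h);print("front at h",h,"s",((A+B)/2)[:2].round(1),"width",round(B[1]-A[1],1))
    k=k[k[:,1]>t+12]; q=[(r,np.ptp(k[abs(k[:,1]-r)<=1][:,0])) for r in range(t+13,t+45)];print(t,(a,b),[int(x[1]) for x in q])
E
python3 -c "
from h import *
bed(16.6,21,-1.5);front('w8')"
```

```text
grasp in bed mm s,y,h [16.8 -0.7 21.8] force in bed [-6.6  2.9  2.7] open 56.0 grip 28.0
shift cm [-0.01 -0.08  0.08] t 21.2 q6 -2.23
tool z [-0.004  0.001 -1.   ] tool-y yaw 1.806
twist -0.001
front at h 0 s [-26.3   0.6] width 46.7
front at h 20 s [-22.2   0.6] width 41.6
front at h 25 s [-21.2   0.6] width 40.3
225 (np.int32(267), np.int32(363)) [96, 96, 96, 96, 96, 96, 96, 96, 96, 96, 96, 96, 96, 119, 124, 131, 132, 132, 133, 133, 133, 133, 132, 132, 132, 132, 132, 132, 132, 132, 132, 133]
```

apply_moves(delta_pos=[[-0.15,-0.06,-0.06],[0,0,0],[-0.05,0,0.12],[-0.05,0,0.12],[-0.05,0,0.12],[0,0,0],[0,0,0]], twist=[0,0,0,0,0,0,0], squeeze=18)

```text
t: 22.12
tool_pos: [0.6361, -0.226, 0.1394]
orientation: [0.368, -3.116, -0.003]
force: [-11.8, 3.3, 5.9]
opening: 0.0558
gripper_force: 18.0
```

```bash
python3 -c "
from h import *
bed(16.6,18,-1.5);front('w9')"
```

```text
grasp in bed mm s,y,h [18.9 -0.9 18.9] force in bed [-7.5  5.9  9.6] open 55.8 grip 18.0
shift cm [ 0.18 -0.06  0.17] t 22.12 q6 -2.22
tool z [-0.004  0.001 -1.   ] tool-y yaw 1.806
twist -0.001
front at h 0 s [-26.5   0.4] width 46.1
front at h 20 s [-22.1   0.4] width 41.0
front at h 25 s [-21.    0.4] width 39.7
219 (np.int32(267), np.int32(363)) [96, 96, 96, 96, 96, 96, 96, 96, 96, 96, 96, 96, 96, 121, 130, 132, 132, 133, 133, 133, 133, 133, 133, 133, 133, 133, 132, 132, 132, 133, 133, 133]
```

Run:
```python
from h import *
for n in("w6","w7","w8","w9"):
    f=load(n)["frame"].astype(int)
    for cs in((271,276),(354,359)):
        p=f[205:275,cs[0]:cs[1]].mean((1,2)).round().astype(int);print(n,cs,p.tolist())
```

```text
w6 (271, 276) [119, 106, 97, 99, 101, 101, 100, 99, 100, 79, 40, 48, 54, 56, 57, 56, 64, 79, 86, 74, 55, 57, 57, 57, 57, 57, 57, 56, 68, 83, 86, 91, 96, 92, 85, 84, 83, 83, 84, 84, 84, 85, 84, 88, 100, 107, 109, 110, 110, 110, 110, 110, 110, 110, 110, 110, 110, 110, 110, 110, 111, 110, 110, 109, 109, 109, 108, 109, 109, 109]
w6 (354, 359) [99, 100, 101, 101, 101, 99, 98, 99, 93, 68, 43, 51, 55, 56, 57, 57, 58, 57, 54, 43, 38, 32, 26, 26, 22, 21, 22, 20, 22, 22, 22, 22, 18, 60, 84, 85, 84, 85, 84, 85, 85, 86, 84, 88, 99, 107, 109, 109, 111, 110, 110, 110, 110, 110, 110, 111, 110, 110, 110, 110, 111, 109, 108, 107, 107, 107, 108, 107, 107, 107]
w7 (271, 276) [56, 58, 58, 57, 58, 57, 58, 56, 57, 57, 58, 57, 58, 57, 58, 57, 58, 57, 56, 80, 103, 110, 117, 119, 119, 119, 119, 119, 118, 119, 119, 118, 119, 119, 119, 119, 118, 118, 119, 119, 119, 119, 119, 119, 119, 118, 118, 119, 119, 116, 109, 110, 113, 113, 113, 113, 113, 112, 113, 113, 112, 113, 103, 85, 88, 102, 109, 115, 118, 118]
w7 (354, 359) [24, 24, 23, 22, 24, 23, 23, 23, 24, 23, 22, 23, 22, 23, 21, 37, 55, 59, 55, 80, 102, 110, 1
[... 921 characters left out ...]
]
w9 (271, 276) [57, 57, 58, 58, 58, 57, 58, 57, 58, 57, 58, 56, 57, 85, 106, 111, 115, 116, 116, 116, 116, 116, 116, 116, 116, 117, 116, 117, 117, 117, 117, 118, 118, 118, 118, 118, 118, 119, 118, 117, 116, 114, 112, 109, 109, 111, 112, 112, 111, 112, 112, 112, 112, 99, 92, 104, 111, 113, 115, 115, 116, 116, 116, 117, 116, 117, 118, 117, 118, 115]
w9 (354, 359) [22, 38, 56, 58, 58, 58, 58, 58, 58, 58, 57, 58, 57, 86, 107, 111, 115, 115, 115, 116, 115, 116, 116, 116, 116, 117, 117, 117, 117, 117, 117, 118, 118, 117, 118, 118, 118, 118, 117, 112, 109, 110, 109, 106, 107, 109, 109, 109, 109, 109, 110, 110, 111, 102, 96, 106, 111, 114, 115, 115, 116, 116, 117, 117, 118, 119, 119, 119, 118, 115]
```

apply_moves(delta_pos=[[-0.02,0,0.1],[-0.02,0,0.1],[0,0,0],[0,0,0]], twist=[0,0,0,0], squeeze=15)

```text
t: 22.68
tool_pos: [0.637, -0.2258, 0.1379]
orientation: [0.369, -3.117, -0.003]
force: [-10.0, 3.9, 6.3]
opening: 0.0566
gripper_force: 15.0
```

```bash
python3 -c "
from h import *
bed(16.6,18,-1.5);front('w10')
f=load('w10')['frame'].astype(int);print(f[205:275,271:276].mean((1,2)).round().astype(int).tolist())"
```

```text
grasp in bed mm s,y,h [19.3 -0.9 17.1] force in bed [-5.7  6.2  9.3] open 56.6 grip 15.0
shift cm [ 0.28 -0.06  0.02] t 22.68 q6 -2.22
tool z [-0.003  0.002 -1.   ] tool-y yaw 1.806
twist -0.0
front at h 0 s [-27.6   0.4] width 44.7
front at h 20 s [-23.1   0.4] width 39.7
front at h 25 s [-22.    0.4] width 38.4
215 (np.int32(268), np.int32(362)) [94, 94, 94, 94, 94, 94, 94, 95, 95, 95, 94, 95, 95, 108, 129, 131, 132, 132, 132, 132, 133, 133, 133, 133, 133, 133, 133, 132, 132, 132, 132, 132]
[57, 58, 57, 58, 57, 57, 58, 57, 57, 62, 89, 107, 111, 112, 113, 113, 113, 113, 113, 113, 114, 114, 114, 114, 114, 114, 115, 114, 115, 115, 115, 115, 115, 115, 114, 112, 111, 112, 111, 108, 107, 108, 108, 109, 108, 110, 100, 93, 103, 109, 112, 112, 113, 113, 114, 114, 115, 115, 117, 117, 118, 118, 114, 109, 101, 86, 93, 105, 98, 93]
```

The front edge is now low, near h≈20, and at s≈-23, inside the lip. I'll loosen the grip so the jaw slides the cast onto the lip while the pads still guide it.

apply_moves(delta_pos=[[0,0,0],[0,0,0],[0,0,0],[0,0,0]], twist=[0,0,0,0], squeeze=4)

```text
t: 23.22
tool_pos: [0.6375, -0.2257, 0.1377]
orientation: [0.369, -3.118, -0.003]
force: [-6.2, 3.6, 4.5]
opening: 0.0557
gripper_force: 4.0
```

```bash
python3 -c "
from h import *
bed(16.6,18,-1.5);front('w11')
f=load('w11')['frame'].astype(int);print(f[205:275,271:276].mean((1,2)).round().astype(int).tolist())"
```

```text
grasp in bed mm s,y,h [19.7 -0.9 16.6] force in bed [-3.   5.   6.1] open 55.7 grip 4.0
shift cm [ 0.33 -0.06 -0.01] t 23.23 q6 -2.22
tool z [-0.002  0.001 -1.   ] tool-y yaw 1.806
twist -0.0
front at h 0 s [-27.6   0.6] width 45.1
front at h 20 s [-23.1   0.5] width 40.0
front at h 25 s [-21.9   0.5] width 38.7
214 (np.int32(268), np.int32(363)) [95, 95, 94, 95, 95, 95, 95, 95, 95, 95, 95, 95, 95, 124, 130, 132, 132, 133, 133, 133, 133, 133, 133, 133, 133, 133, 133, 133, 133, 133, 133, 133]
[59, 57, 58, 58, 58, 58, 57, 55, 82, 103, 108, 111, 113, 113, 112, 113, 112, 112, 113, 113, 114, 114, 114, 114, 114, 115, 114, 115, 114, 114, 114, 115, 113, 112, 111, 112, 112, 110, 106, 107, 108, 109, 109, 110, 105, 99, 100, 107, 111, 112, 112, 113, 114, 114, 115, 115, 117, 117, 118, 118, 117, 112, 105, 93, 85, 99, 103, 94, 92, 92]
```

apply_moves(delta_pos=[[0.1,0.05,0.04],[0.1,0.05,0.04],[0.1,0,0.04],[0.1,0,0.04],[0,0,0],[0,0,0]], twist=[0,0,0,0,0,0], squeeze=4)

```text
t: 24.02
tool_pos: [0.6353, -0.2262, 0.1367]
orientation: [-0.369, 3.117, -0.001]
force: [3.3, 3.8, 2.7]
opening: 0.0559
gripper_force: 4.0
```

```bash
python3 -c "
from h import *
bed(16.6,18,-1.5);front('w12')
f=load('w12')['frame'].astype(int);print(f[205:275,271:276].mean((1,2)).round().astype(int).tolist())"
```

```text
grasp in bed mm s,y,h [17.2 -0.9 16.6] force in bed [4.9 2.9 0.9] open 55.9 grip 4.0
shift cm [ 0.11 -0.06 -0.1 ] t 24.02 q6 -2.23
tool z [ 0.003  0.    -1.   ] tool-y yaw 1.806
twist -0.001
front at h 0 s [-29.4   0.3] width 44.5
front at h 20 s [-25.    0.3] width 39.5
front at h 25 s [-23.9   0.3] width 38.3
215 (np.int32(268), np.int32(362)) [94, 94, 94, 95, 95, 95, 95, 95, 96, 96, 96, 96, 96, 125, 130, 132, 132, 133, 133, 133, 133, 133, 133, 133, 133, 132, 132, 132, 133, 133, 133, 133]
[57, 58, 57, 58, 58, 58, 57, 57, 55, 86, 107, 109, 113, 113, 113, 113, 113, 113, 113, 114, 113, 114, 113, 114, 114, 115, 115, 115, 115, 115, 115, 115, 114, 114, 112, 111, 111, 112, 109, 106, 109, 109, 108, 109, 109, 110, 102, 96, 105, 111, 112, 112, 113, 113, 115, 115, 116, 116, 117, 118, 119, 118, 113, 108, 97, 82, 97, 107, 97, 92]
```

The front is at s=-25.0 and the force has reversed, so the cast is resting against the lip. I'll open and retreat.

apply_moves(delta_pos=[[0,0,0],[0,0,0],[0,0,0],[0,0,0],[0,0,-1],[0,0,-3],[0,0,-4],[0,0,0]], twist=[0,0,0,0,0,0,0,0], gripper=8.5)

```text
t: 25.08
tool_pos: [0.6363, -0.2277, 0.2219]
orientation: [-0.368, 3.112, -0.007]
force: [0.5, 0.8, 0.3]
opening: 0.0849
gripper_force: 0.0
```

apply_moves(delta_pos=[[0,0,-3],[0,0,-2],[0,0,0],[0,0,0]], twist=[0,0,0,0])

```text
t: 25.58
tool_pos: [0.6336, -0.2265, 0.2646]
orientation: [0.368, -3.119, -0.001]
force: [-0.3, -0.0, -1.1]
opening: 0.0852
gripper_force: 0.0
```

Run:
```python
from h import *
bed(-4,58)
w=shot("wrist","w13");t=shot("top","t13");s=shot("scene","s13")
p=proj(w,SEAT).astype(int);print("seat px",p)
cr=lambda c,x,y,a,b:cv2.resize(c["frame"][y:y+b,x:x+a,::-1],(400,300),interpolation=cv2.INTER_CUBIC)
x,y=p[0]-80,max(p[1]-60,0);print("origin",x,y)
cv2.imwrite("pics/z13.png",np.vstack([np.hstack([cr(w,x,y,160,120),cr(s,230,270,110,82)]),np.hstack([cv2.resize(w["frame"][:,:,::-1],(400,300)),cr(t,205,165,240,180)])]))
```

```text
grasp in bed mm s,y,h [ 65.4  -0.8 135.1] force in bed [-0.7  0.1 -0.9] open 85.2 grip 0.0
shift cm [3.38 0.07 9.81] t 25.57 q6 -2.23
tool z [-0.001  0.001 -1.   ] tool-y yaw 1.806
twist -0.001
seat px [314 224]
origin 234 164
```

View pics/z13.png

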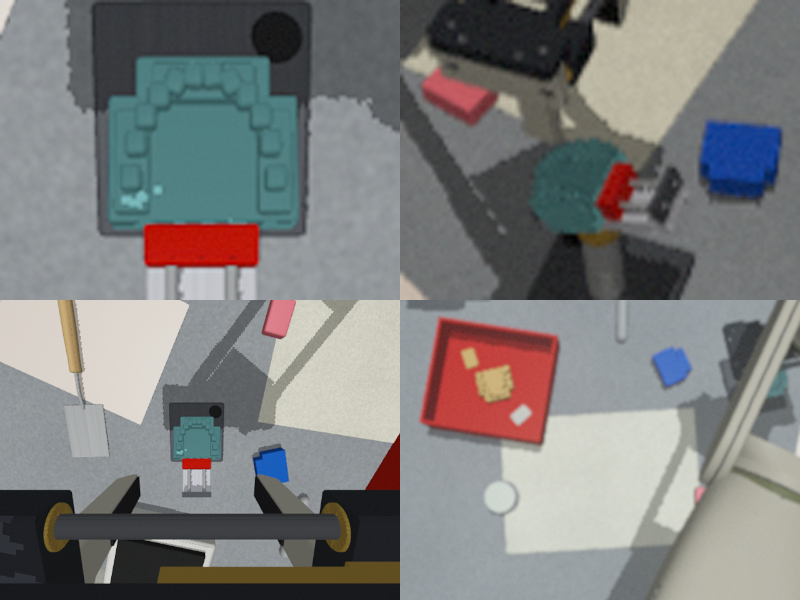

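The views show the mint cast seated with the jaw at its heel. In the crop the jaw centre is at 201.5 and the cast centre at 203, about 0.5 mm off. The old cast is in the box. I'll take a second view to confirm it is flat and clamped.

apply_moves(delta_pos=[[-3,0,-1],[-3,0,-1],[0,0,0],[0,0,0]], twist=[0,0,0,0])

```text
t: 26.22
tool_pos: [0.6916, -0.2127, 0.2846]
orientation: [0.369, -3.118, -0.001]
force: [-0.4, -0.6, -0.2]
opening: 0.0852
gripper_force: 0.0
```

Run:
```python
from h import *
a=load("w13");b=shot("wrist","w14")
def feats(c):
    p=proj(c,SEAT).astype(int);bx=(p[0]-60,max(p[1]-60,0),p[0]+60,p[1]+60)
    j=rect(mask(c,0,4,160,60,bx))[0][:,0,:];k=rect(mask(c,75,100,60,25,bx))[0][:,0,:]
    t=k[:,1].min();q=k[(k[:,1]>t+2)&(k[:,1]<t+8)];f=[(q[:,0].min(),t),(q[:,0].max()+1,t)]
    jt=np.median([j[j[:,0]==x][:,1].min() for x in range(j[:,0].min()+4,j[:,0].max()-4)])
    w=k[(k[:,1]>t+25)&(k[:,1]<t+45)]
    return f+[(j[:,0].min(),jt),(j[:,0].max()+1,jt),(w[:,0].min(),t+35),(w[:,0].max()+1,t+35)]
A,B=feats(a),feats(b);P=[]
for u,v in list(zip(A,B))[:4]:
    X,e=tri((a,u),(b,v));P.append(RB.T@(X-SEAT)*1000);print(u,v,P[-1].round(1),round(e[0]*1000,2))
f,j=(P[0]+P[1])/2,(P[2]+P[3])/2;print("front",f.round(1),"jaw face top",j.round(1),"tilt of the line rad",(j[2]-3*0-f[2])/50)
```

```text
(np.int32(288), np.int32(186)) (np.int32(289), np.int32(102)) [-23.4 -18.8  27.4] 0.17
(np.int32(342), np.int32(186)) (np.int32(342), np.int32(102)) [-23.3  20.4  27.4] 0.12
(np.int32(292), np.float64(254.0)) (np.int32(292), np.float64(170.0)) [ 25.  -16.5  16.4] 0.17
(np.int32(338), np.float64(254.0)) (np.int32(338), np.float64(170.0)) [25.1 17.6 16.5] 0.1
front [-23.3   0.8  27.4] jaw face top [25.   0.6 16.4] tilt of the line rad -0.21913565979818622
```

Run:
```python
from h import *
a,b=load("w13"),load("w14")
for c in(a,b):
    p=proj(c,SEAT).astype(int);k=mask(c,75,100,60,25,(p[0]-60,max(p[1]-60,0),p[0]+60,p[1]+60))
    print([(x,int(np.flatnonzero(k[:,x])[0]),int(np.flatnonzero(k[:,x])[-1])) for x in list(range(276,292,2))+list(range(292,340,5))+list(range(338,358,2)) if k[:,x].any()])
for h in(15,20,25,30):
    print(h,[proj(c,SEAT+RB@(np.array([-25,y,h])/1000)).round(1).tolist() for c in(a,b) for y in(-20,20)],[proj(c,SEAT+RB@(np.array([25,y,h])/1000)).round(1).tolist() for c in(a,b) for y in(-28,28)])
```

```text
[(278, 202, 253), (280, 202, 255), (282, 202, 255), (284, 202, 255), (286, 202, 255), (288, 188, 255), (290, 186, 255), (292, 186, 252), (297, 186, 252), (302, 186, 252), (307, 186, 252), (312, 186, 252), (317, 186, 252), (322, 186, 252), (327, 186, 252), (332, 186, 252), (337, 186, 252), (338, 186, 255), (340, 186, 255), (342, 202, 255), (344, 202, 255), (346, 202, 255), (348, 202, 255), (350, 202, 255), (352, 202, 253)]
[(278, 121, 170), (280, 120, 175), (282, 120, 175), (284, 120, 175), (286, 120, 175), (288, 119, 175), (290, 105, 175), (292, 105, 168), (297, 105, 168), (302, 105, 168), (307, 104, 168), (312, 103, 168), (317, 103, 168), (322, 103, 168), (327, 104, 168), (332, 105, 168), (337, 105, 169), (338, 105, 176), (340, 105, 175), (342, 119, 175), (344, 119, 175), (346, 119, 175), (348, 119, 175), (350, 119, 175), (352, 120, 170)]
15 [[287.7, 188.7], [340.5, 188.7], [288.2, 108.2], [340.2, 108.2]] [[276.3, 254.2], [352.1, 254.1], [277.0, 170.7], [351.6, 170.6]]
20 [[287.3, 186.8], [340.9, 186.7], [287.8, 105.0], [340.6, 104.9]] [[275.6, 253.4], [352.7, 253.3], [276.3, 168.4], [352.2, 168.3]]
25 [[286.8, 184.8], [341.4, 184.7], [287.3, 101.6], [341.1, 101.5]] [[274.9, 252.6], [353.4, 252.5], [275.7, 166.0], [352.9, 166.0]]
30 [[286.3, 182.7], [341.9, 182.7], [286.9, 98.1], [341.5, 98.0]] [[274.2, 251.7], [354.1, 251.6], [274.9, 163.6], [353.6, 163.5]]
```

The base's front edge is at rows 186 and 105, which matches s=-25, h=20 (predicted 186.8 and 105.0). The cast is flat, centred and clamped with the jaw at 8 mm, so I'll hand in.

```bash
python3 -c "
from plant import robot
print(robot.close_job())"
```

```text
the job is handed in; nothing more can be done
None
```

The broken tan cast is in the red scrap box, and the mint cast is clamped flat and centred on the stand with its front teeth down the slope; the job is handed in at about 26 s.

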